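# Fit the specimen platen on the abrasion tester's drive studs

### The job

Take the aluminium specimen platen, the disc with the brass nut, out of the open instrument case and fit it on the turntable of the white abrasion tester: lower it over the centre spigot, turn it under light pressure until the three drive studs find their holes, and ease it down until it sits fully home, flat on the turntable. The spindle bearing is delicate, so work gently, and leave the check weights, the brush and the bottle where they are.

Things in the scene. Friction and masses are not known exactly. Their poses are not given: they have to be found in the camera images.
- platen_grip (a point): the specimen platen: aluminium disc, 110 mm across, 12 thick, 0.35 to 0.6 kg, with a rigid upright brass hex nut at its centre, 32 mm across flats, 34 tall. Point on the axis inside the nut, 22 mm above the disc's top face, 34 above its underside, 12 below the nut's top: the height to grip. z is up the axis; the six flats look along x and every 60 degrees from it
- platen_foot (a point): the same platen, centre of its underside; axes as platen_grip. Three 10 mm through holes at 36 mm from the axis, at 0, 120 and 240 degrees from x; from below a centre bore of 21.8 mm, 21 mm deep. It starts lying nut up, at any angle, in an 8 mm deep foam nest
- case: fixed open instrument case, 200 x 300 mm, 60 mm high, black foam inside, lid laid back flat to its +x side; origin at the centre of its underside. The platen's nest is at x 0, y 58 mm of it. The rim is about 10 mm higher than the disc's top face there and at least 80 mm from the platen's axis
- seat (a point): the tester's turntable: centre of its flat upper face, 100 mm across, 115 mm above the bench; z is up its axis. This frame belongs to the housing: it does NOT tell how the turntable is turned. Fully home, the platen's underside lies on this face and platen_foot is at this point. More than 30 N between platen and tester, any direction, harms the bearing
- spigot_top (a point): tip of the turntable's fixed centre spigot, 18 mm above its face: 20 mm across, the top 5.5 mm tapering to 12 mm. Three brass drive studs stand round it at 36 mm from the axis, 120 degrees apart: 8 mm across, 8 mm high, their top 2.5 mm tapering to 5 mm. Their angle about the axis is not reported: look or feel for it
- tester: fixed white abrasion tester, 300 x 270 mm, 95 mm high; origin centre of underside; turntable axis at x -45 mm. A platen on the spigot first rests on the stud tips, underside 8 mm over the face; turned under a 3 to 8 N push it drops within 120 degrees. The drive holds the turntable up to 0.35 N m. Two raised wheel arms stand 170 mm from the axis at x +122, y +-75 mm
- weight0_mid (a point): steel check weight, 38 mm across, 30 mm tall, standing in the case's foam beside the platen; its centre; leave it alone
- weight1_mid (a point): the second, equal check weight in the foam; its centre; leave it alone
- brush_grip (a point): cleaning brush lying on the bench, 160 mm long; a point on its handle; leave it alone
- bottle_mid (a point): small clear bottle with a blue cap standing on the bench, 48 mm across, 100 mm tall; its centre; leave it alone

How it is judged:
By the outcome, as a careful person would: the job done as asked, in the order asked, and still so for the second after the job is handed in, with the robot touching nothing.
It also fails if it takes over 72 s, if anything falls off the work surface, if the arm or the gripper's body presses on something with over 40 N, if the wrist force passes 120 N, or if a joint passes its speed limit or range.

### The arm

A 6-joint arm with a two-finger parallel gripper is mounted at the origin on the work surface. World frame = base frame: x ahead of the robot, y to its left, z up, the work surface at z = 0. Lengths are in m, angles in rad, forces in N, time in s.
With the tool pointing down it reaches from about 0.275 to 0.825 m from the base axis. Payload 5.2 kg.
Tool frame: the origin (TCP) lies between the finger pads; the fingertips stand 11 mm ahead of it and the grasp point (between the pads) lies 8 mm behind it; z points along the fingers, y is the line along which they close (so a half turn about z gives the same grasp; the last joint's range is limited). The gripper opens to 93 mm and grips with 3 to 60 N. Pads are 15 mm wide; open, the fingers measure 128 mm over their backs; the gripper's body (75 mm by 188 mm) begins 65 mm behind the grasp point.
Start: joints at [1.039, 0.259, 1.535, -0, 1.348, -0.203], TCP at [0.178, 0.521, 0.23] pointing down, gripper open.
Joint ranges: [-3.14, 3.14], [-0.91, 2.08], [0.19, 2.58], [-1.22, 4.36], [0.22, 2.71], [-3.12, 3.12]. Speed limits (rad/s): [2.57, 2.57, 3.14, 3.14, 3.14, 3.14].

### API

Orientations are given as a rotation vector (axis times angle).
In Python, from plant import env gives the robot as it stands. The module is installed in compiled form; this text tells all that it offers.
- The arm moves only by the shell command python3 -m crank 'ROWS'. ROWS is JSON, a list of rows, each an object with "offset": the shift along the tool's x, y, z in m, a list of three; "rot": the turn, a rotation vector about the tool's x, y, z in degrees, a list of three; "jaw": the opening, from -1 (shut) to 1 (fully open). In form: [{"offset": [dx, dy, dz], "rot": [ax, ay, az], "jaw": jaw}, ...]. A call has exactly 10 rows; each row shifts and turns the commanded pose from where the row before left it, along the tool's axes as they then stand; what a row does not reach is not made up. A row lasts 1/10 s, in which the tool goes at most 50 mm and 8.59 degrees, less where a joint would pass 70% of its speed; a pose out of reach is approached as far as the arm can. A call with a gripper value outside its range is refused whole. The fingers move at their own pace and stop on an object; the grip force is fixed at half the most. Time passes only in rows, so rows that do not move let the fingers close, or fill a call up. It gives the time, the measured TCP pose, the force, the opening and the grip force at its end, in the units of the state.
- env.state(): the state, without advancing time (a new reading comes with each control period).
- env.read_camera(name): name is "scene" or "side" or "wrist"; returns (picture, depth): 400x640x3 uint8, red, green, blue; 400x640 float32, m along the optical axis (not along the pixel's ray), 0 where there is no reading.
- env.camera_info(name): a dict with "mtx" (3x3 intrinsics, pixels), "xyz" and "orientation" of the camera in the world. Camera axes: x right, y down, z forward; pixel columns grow to the right and rows downward; lengths in m; the calibration is good to about 2 mm. A picture is of the moment at which its call begins: read the wrist's pose just before it. camera_info takes no time and is no camera call; for the wrist camera it gives the pose at the moment of the call.
- env.sign_off(): hands the job in; it is judged then, once.
Trained networks look in the newest picture that a camera, given by its name, has taken for a name from the list of things; names that differ only in an ending like _2 or _b are one class to them, and where a whole thing is asked for, a point or a joint stands for the part that bears it (a point fixed in the world has none). Each returns a list of dicts, best first, with "p" (0 to 1); they miss things now and then, are a little off and sometimes report something else, mostly with a low value. They report only what shows in the picture. A call takes as long as a camera call.
- env.regions_of(name, camera): "pixels" (400x640 bool, what is visible of it).
- env.place_of(name, camera): "xyz" ([x, y, z] in m, in world coordinates, good to about 4 mm: a listed point, or the origin of a listed thing).
The state is a dict: "time": time; "joint_pos": joint angles; "dq": joint speeds; "effort": joint torques, N m; "tcp_pos": TCP position; "orientation": TCP orientation; "force": force on the tool from outside, world axes, zero at the start; "torque": the same for the moment, N m; "width": opening from 0.0 (shut) to 1.0 (fully open); "grip_force": force on a finger pad.
Only numpy, scipy, OpenCV 4.12 (cv2) and the standard library are available. Lean on these libraries where they do the work, as an engineer would, in place of code of your own. Each camera call takes 0.05 s, during which the arm holds its last target. There are 200 camera calls.

## Working session

There is one attempt and no reset: what is moved stays moved. The work goes in short steps, Python scripts to look and compute and a shell command to move; the robot and the scene stay as the last step left them, time stands still between calls to the robot, and variables do not carry over. Pictures are saved under pics/ and viewed, at most 10 in all, crops included, and the job is handed in when it is done.

```bash
mkdir -p pics
cat > h.py <<'E'
import numpy as np, cv2
from scipy.spatial.transform import Rotation as R
from plant import env
def pose():
    s=env.state(); return np.array(s["tcp_pos"]),R.from_rotvec(s["orientation"]),s
def save(n,c,f=None,box=None):
    info=env.camera_info(c); p,d=env.read_camera(c)
    q=p if box is None else p[box[0]:box[1],box[2]:box[3]]
    if f: q=cv2.resize(q,None,fx=f,fy=f,interpolation=cv2.INTER_CUBIC)
    cv2.imwrite("pics/"+n+".png",q[:,:,::-1]); return info,p,d
def cloud(info,d):
    K=np.array(info["mtx"]);v,u=np.mgrid[:400,:640]
    c=np.stack([(u-K[0,2])/K[0,0]*d,(v-K[1,2])/K[1,1]*d,d],-1)
    return c@rot(info).T+np.array(info["xyz"])
def rot(info):
    o=np.array(info["orientation"]); return o if o.shape==(3,3) else R.from_rotvec(o).as_matrix()
E
python3 - <<'E'
from h import *
save("s1","scene")
for n in ["platen_grip","platen_foot","case","seat","spigot_top","tester","weight0_mid","bottle_mid"]:
    print(n,[(np.round(r["xyz"],3),round(r["p"],2)) for r in env.place_of(n,"scene")[:2]])
p,r,s=pose(); print(p,r.as_matrix().round(3),s["force"],s["width"],s["time"])
for c in["scene","side","wrist"]: print(c,env.camera_info(c))
E
```

```text
platen_grip [(array([ 0.551, -0.229,  0.07 ]), 0.58)]
platen_foot [(array([ 0.541,  0.256, -0.004]), 0.67)]
case [(array([ 0.55 , -0.286, -0.   ]), 0.65)]
seat [(array([0.503, 0.252, 0.118]), 0.8)]
spigot_top [(array([0.501, 0.25 , 0.132]), 0.76)]
tester [(array([ 0.541,  0.253, -0.001]), 0.92)]
weight0_mid [(array([ 0.595, -0.352,  0.059]), 0.61)]
bottle_mid [(array([ 0.452, -0.002,  0.05 ]), 0.97)]
[0.17756355 0.52051902 0.22958571] [[-0.946  0.323 -0.   ]
 [ 0.323  0.946 -0.   ]
 [ 0.    -0.    -1.   ]] [-0.19556614  0.59314304  0.4702864 ] 1.0005221530869204 0.45
scene {'mtx': array([[411.3594654 ,   0.        , 315.39970006],
       [  0.        , 411.3594654 , 208.66184103],
       [  0.        ,   0.        ,   1.        ]]), 'xyz': array([ 0.86772554, -0.69396564,  0.81742676]), 'orientation': array([-2.30149634, -0.46653815,  0.22575271])}
side {'mtx': array([[364.63290859,   0.        , 323.21625661],
       [  0.        , 364.63290859, 198.1436426 ],
       [  0.        ,   0.        ,   1.        ]]), 'xyz': array([ 0.23595186, -0.6885252 ,  0.660992  ]), 'orientation': array([-2.21428613,  0.50560337, -0.2283668 ])}
wrist {'mtx': array([[310.10145462,   0.        , 319.85437744],
       [  0.        , 310.10145462, 193.25921133],
       [  0.        ,   0.        ,   1.        ]]), 'xyz': array([0.11123048, 0.54351729, 0.3850544 ]), 'orientation': array([2.3815142 , 1.70441766, 0.2158897 ])}
```

View pics/s1.png

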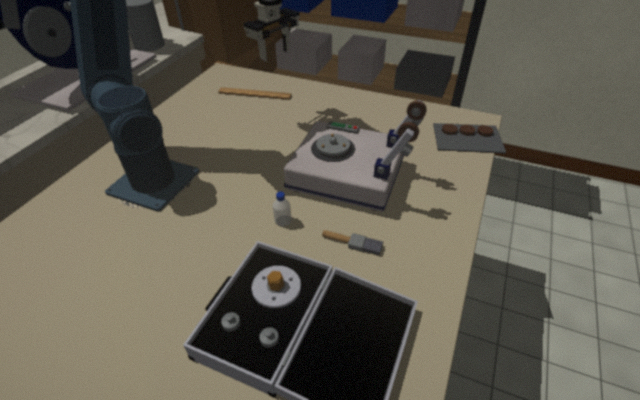

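The platen lies at pixel (276,284) in the case, the turntable at (333,147) and the bottle at (282,208). The place estimates agree with this, except platen_foot, which came back as the tester. I'll go over the turntable first to look at the studs.

```bash
python3 -m crank '[{"offset":[-0.037,-0.015,-0.012],"rot":[0,0,0],"jaw":1},{"offset":[-0.037,-0.015,-0.012],"rot":[0,0,0],"jaw":1},{"offset":[-0.037,-0.015,-0.012],"rot":[0,0,0],"jaw":1},{"offset":[-0.037,-0.015,-0.012],"rot":[0,0,0],"jaw":1},{"offset":[-0.037,-0.015,-0.012],"rot":[0,0,0],"jaw":1},{"offset":[-0.037,-0.015,-0.012],"rot":[0,0,0],"jaw":1},{"offset":[-0.037,-0.015,-0.012],"rot":[0,0,0],"jaw":1},{"offset":[-0.037,-0.015,-0.012],"rot":[0,0,0],"jaw":1},{"offset":[-0.037,-0.015,-0.012],"rot":[0,0,0],"jaw":1},{"offset":[-0.02,-0.015,-0.0],"rot":[0,0,0],"jaw":1}]'
python3 - <<'E'
from h import *
info,p,d=save("w1","wrist"); np.savez("w1.npz",p=p,d=d,K=info["mtx"],x=info["xyz"],o=info["orientation"])
for n in ["seat","spigot_top","tester"]:
    print(n,[(np.round(r["xyz"],3),round(r["p"],2)) for r in env.place_of(n,"wrist")[:2]])
p,r,s=pose(); print(p,r.as_matrix().round(3),s["joint_pos"],s["time"])
E
```

```text
time: 1.45
tcp_pos: [0.4661, 0.2629, 0.3392]
orientation: [0.516, 3.095, 0.002]
force: [-0.4, 0.1, -0.6]
width: 1.002
grip_force: 0.0
seat [(array([0.502, 0.249, 0.116]), 0.63)]
spigot_top [(array([0.501, 0.244, 0.134]), 0.62)]
tester [(array([0.547, 0.251, 0.003]), 0.67)]
[0.46313039 0.26442383 0.33740901] [[-0.946  0.324 -0.001]
 [ 0.324  0.946  0.   ]
 [ 0.001  0.    -1.   ]] [ 3.09093407e-01  1.79060646e-01  1.37787198e+00  5.92179937e-04
  1.58537425e+00 -9.31411931e-01] 1.65
```

View pics/w1.png

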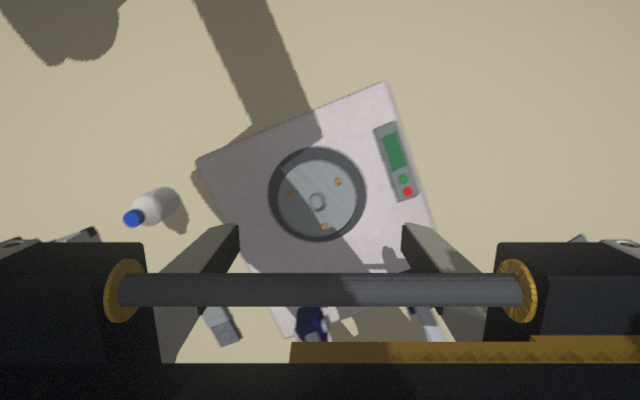

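The turntable is centred near pixel (317,196). The three brass studs show at (338,182), (290,193) and (325,227).

```bash
cat > studs.py <<'E'
from h import *
def ray(info,u,v,z):
    K=np.array(info["mtx"]); r=rot(info)@np.array([(u-K[0,2])/K[0,0],(v-K[1,2])/K[1,1],1]); x=np.array(info["xyz"])
    return x+r*(z-x[2])/r[2]
E
python3 - <<'E'
from studs import *
f=np.load("w1.npz"); info=dict(mtx=f["K"],xyz=f["x"],orientation=f["o"]); p=f["p"].astype(int); d=f["d"]
C=cloud(info,d); Z=C[...,2]
m=np.zeros((400,640),bool); m[140:245,260:375]=1
orange=(m&(p[...,0]-p[...,2]>40)).astype(np.uint8)
n,l,st,ce=cv2.connectedComponentsWithStats(orange); S=[]
for i in range(1,n):
    if st[i,4]>=6: w=ray(info,*ce[i],0.121); S.append(w); print(st[i,4],ce[i].round(1),w.round(4))
sel=m&(abs(Z-0.115)<0.004); sel_sp=m&(Z>0.125)
print("face z",np.median(Z[sel]),"n",sel.sum(),"sp",sel_sp.sum(),C[sel_sp].mean(0) if sel_sp.any() else 0)
l2=cv2.connectedComponents(sel.astype(np.uint8))
pts=C[sel][:,:2].astype(np.float32); print("face circle",cv2.minEnclosingCircle(pts), pts.mean(0))
if len(S)==3:
    S=np.array(S); A=np.c_[2*S[:,:2],np.ones(3)]; s=np.linalg.solve(A,(S[:,:2]**2).sum(1)); c=s[:2]
    a=np.degrees(np.arctan2(S[:,1]-c[1],S[:,0]-c[0])); print("c",c,"r",np.hypot(*(S[:,:2]-c).T),a,a%120)
E
```

```text
27 [337.4 180.7] [0.4836 0.2805 0.121 ]
12 [289.1 192.7] [0.4785 0.2189 0.121 ]
28 [323.4 226.4] [0.5346 0.2449 0.121 ]
face z 0.1154637839484437 n 4339 sp 238 [0.48049561 0.25606092 0.19398166]
face circle ((0.49861326813697815, 0.2491363137960434), 0.0501030758023262) [0.4970037  0.24984355]
c [0.49900068 0.2482435 ] r [0.03573642 0.03573642 0.03573642] [ 115.45841922 -124.91022031   -5.31811871] [115.45841922 115.08977969 114.68188129]
```

```bash
python3 -m crank '[{"offset":[-0.022,-0.044,0],"rot":[0,0,0],"jaw":1},{"offset":[-0.022,-0.044,0],"rot":[0,0,0],"jaw":1},{"offset":[-0.022,-0.044,0],"rot":[0,0,0],"jaw":1},{"offset":[-0.022,-0.044,0],"rot":[0,0,0],"jaw":1},{"offset":[-0.022,-0.044,0],"rot":[0,0,0],"jaw":1},{"offset":[-0.022,-0.044,0.01],"rot":[0,0,0],"jaw":1},{"offset":[-0.022,-0.044,0.015],"rot":[0,0,0],"jaw":1},{"offset":[-0.022,-0.044,0.015],"rot":[0,0,0],"jaw":1},{"offset":[-0.022,-0.044,0.015],"rot":[0,0,0],"jaw":1},{"offset":[-0.005,-0.035,0],"rot":[0,0,0],"jaw":1}]'
python3 - <<'E'
from h import *
info,p,d=save("w2","wrist"); np.savez("w2.npz",p=p,d=d,K=info["mtx"],x=info["xyz"],o=info["orientation"])
for n in ["platen_grip","platen_foot","case"]:
    print(n,[(np.round(r["xyz"],3),round(r["p"],2)) for r in env.place_of(n,"wrist")[:2]])
p,r,s=pose(); print(p,r.as_matrix().round(3),s["joint_pos"],s["time"])
E
```

```text
time: 2.65
tcp_pos: [0.5155, -0.2051, 0.2812]
orientation: [-0.512, -3.096, -0.003]
force: [1.1, 0.5, -0.6]
width: 0.998
grip_force: 0.0
platen_grip [(array([ 0.552, -0.232,  0.071]), 0.63)]
platen_foot [(array([ 0.554, -0.229,  0.037]), 0.75)]
case [(array([ 0.55 , -0.286,  0.   ]), 0.76)]
[ 0.51564516 -0.20360475  0.28363582] [[-0.946  0.323 -0.   ]
 [ 0.323  0.946  0.001]
 [ 0.001  0.001 -1.   ]] [-5.77863305e-01  2.37208777e-01  1.43173235e+00  8.97437681e-04
  1.47375774e+00 -1.81963448e+00] 2.85
```

View pics/w2.png

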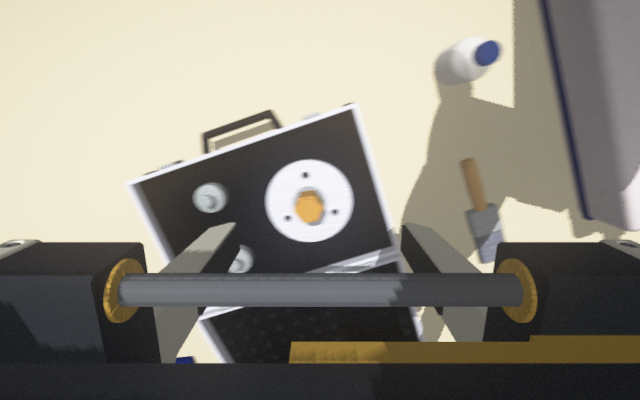

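The platen is centred near pixel (309,200). Its holes show at (305,175), (288,218) and (334,211), with the nut near (309,208).

Run:
```python
from studs import *
f=np.load("w2.npz"); info=dict(mtx=f["K"],xyz=f["x"],orientation=f["o"]); p=f["p"].astype(int); d=f["d"]
C=cloud(info,d); Z=C[...,2]
m=np.zeros((400,640),bool); m[155:245,262:357]=1
disc=m&(p.min(-1)>130)
zt=np.median(Z[disc&(Z>0)]); print("disc z",zt)
e=cv2.findContours(disc.astype(np.uint8),0,1)[0]; e=max(e,key=len); (cu,cv_),_,_=el=cv2.fitEllipse(e); print("ellipse",el,ray(info,cu,cv_,zt).round(4))
nut=m&(p[...,0]-p[...,2]>60)
top=nut&(Z>zt+0.028); print("nut top z",np.median(Z[top]),C[top].mean(0).round(4),cv2.minAreaRect(C[top][:,:2].astype(np.float32)))
S=[]
for u,v in [(305,175),(288,218),(334,211)]:
    g=p[v-6:v+7,u-6:u+7].sum(-1); w=np.clip(450-g,0,None)*(np.hypot(*np.mgrid[-6:7,-6:7])<6); vv,uu=np.mgrid[v-6:v+7,u-6:u+7]
    c=((uu*w).sum()/w.sum(),(vv*w).sum()/w.sum()); S.append(ray(info,*c,zt)); print(np.round(c,1),S[-1].round(4))
S=np.array(S); s=np.linalg.solve(np.c_[2*S[:,:2],np.ones(3)],(S[:,:2]**2).sum(1)); c=s[:2]
a=np.degrees(np.arctan2(S[:,1]-c[1],S[:,0]-c[0])); print("c",c,np.hypot(*(S[:,:2]-c).T),a,a%120)
```

```text
disc z 0.04994172553889653
ellipse ((308.9012756347656, 200.36996459960938), (82.3248519897461, 88.10722351074219), 89.39820098876953) [ 0.5473 -0.2302  0.0499]
nut top z 0.08378301838921187 [ 0.5477 -0.2285  0.0859] ((0.5109448432922363, -0.20450904965400696), (0.03030010312795639, 0.1266607940196991), 56.85043716430664)
[304.9 174.5] [ 0.5135 -0.2237  0.0499]
[287.4 217.2] [ 0.5598 -0.2645  0.0499]
[334.3 211.1] [ 0.5717 -0.2036  0.0499]
c [ 0.54852796 -0.23067757] [0.03568549 0.03568549 0.03568549] [168.78850259 -71.63412501  49.43653526] [48.78850259 48.36587499 49.43653526]
```

```bash
python3 -m crank '[{"offset":[-0.0393,-0.0148,0],"rot":[0,0,0],"jaw":1},{"offset":[0,0,0.02],"rot":[0,0,7.4],"jaw":1},{"offset":[0,0,0.02],"rot":[0,0,7.4],"jaw":1},{"offset":[0,0,0.02],"rot":[0,0,7.5],"jaw":1},{"offset":[0,0,0.02],"rot":[0,0,0],"jaw":1},{"offset":[0,0,0.02],"rot":[0,0,0],"jaw":1},{"offset":[0,0,0.02],"rot":[0,0,0],"jaw":1},{"offset":[0,0,0],"rot":[0,0,0],"jaw":1},{"offset":[0,0,0],"rot":[0,0,0],"jaw":1},{"offset":[0,0,0],"rot":[0,0,0],"jaw":1}]'
python3 - <<'E'
from h import *
info,p,d=save("w3","wrist"); np.savez("w3.npz",p=p,d=d,K=info["mtx"],x=info["xyz"],o=info["orientation"])
p,r,s=pose(); print(p,r.as_matrix().round(3),s["time"])
E
```

```text
time: 3.85
tcp_pos: [0.5491, -0.2307, 0.1656]
orientation: [1.101, 2.94, -0.001]
force: [0.2, 0.6, -0.1]
width: 0.999
grip_force: 0.0
[ 0.54901206 -0.23101773  0.16561048] [[-0.754  0.657  0.002]
 [ 0.657  0.754 -0.001]
 [-0.003  0.    -1.   ]] 3.9
```

View pics/w3.png

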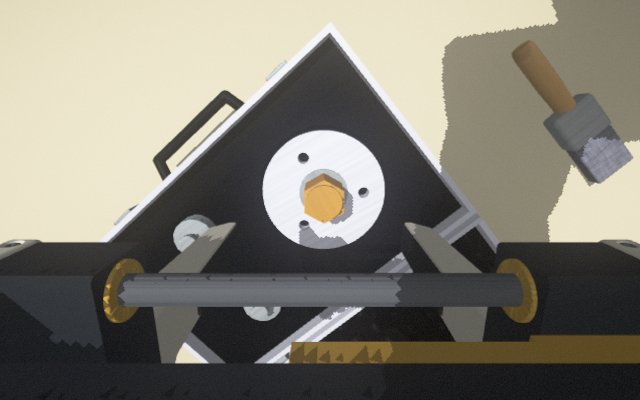

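The disc centre is near pixel (323,190), with holes at (304,158), (363,192) and (304,225), the last in shadow. The nut's flats face the fingers. One more check of centre and angle.

Run:
```python
from studs import *
f=np.load("w3.npz"); info=dict(mtx=f["K"],xyz=f["x"],orientation=f["o"]); p=f["p"].astype(int); d=f["d"]
m=np.zeros((400,640),bool); m[120:255,250:400]=1
C=cloud(info,d); Z=C[...,2]; zt=.0499
disc=m&(abs(Z-zt)<.008)
e=max(cv2.findContours(disc.astype(np.uint8),0,1)[0],key=len)
W=np.array([ray(info,*q[0],zt)[:2] for q in e]); s=np.linalg.lstsq(np.c_[2*W,np.ones(len(W))],(W**2).sum(1),rcond=None)[0]
print(s[:2],np.sqrt(s[2]+s[:2]@s[:2]),len(W),np.median(Z[disc]))
S=[]
for u,v in [(304,158),(363,192)]:
    w=np.clip(450-p[v-8:v+9,u-8:u+9].sum(-1),0,None)*(np.hypot(*np.mgrid[-8:9,-8:9])<8); vv,uu=np.mgrid[v-8:v+9,u-8:u+9]
    S.append(ray(info,(uu*w).sum()/w.sum(),(vv*w).sum()/w.sum(),zt)[:2])
S=np.array(S); t=S-s[:2]; print(np.hypot(*t.T),np.degrees(np.arctan2(t[:,1],t[:,0]))%120, "edge angle",np.degrees(np.arctan2(*(S[1]-S[0])[::-1]))%60)
# centre from two holes, 36 mm
mid=S.mean(0); q=(S[1]-S[0])/np.linalg.norm(S[1]-S[0]); n=np.array([-q[1],q[0]]); n*=np.sign(n@(s[:2]-mid)); print("c2",mid+n*.018)
x=rot(info); T,r,_=pose(); print("tool offs",(r.as_matrix().T@(np.r_[s[:2],0]-T))[:2])
```

```text
[ 0.55127516 -0.22734819] 0.07451964413487608 563 0.04894554882161789
[0.03749842 0.03423122] [49.19846847 52.06862073] edge angle 19.038763169189895
c2 [ 0.54925114 -0.22734992]
tool offs [0.00114875 0.00417498]
```

Run:
```python
from studs import *
f=np.load("w3.npz"); info=dict(mtx=f["K"],xyz=f["x"],orientation=f["o"]); p=f["p"].astype(int)
m=np.zeros((400,640),bool); m[120:228,255:392]=1
disc=m&(p.min(-1)>120); n,l,st,_=cv2.connectedComponentsWithStats(disc.astype(np.uint8)); l=l==1+st[1:,4].argmax()
e=cv2.findContours(l.astype(np.uint8),0,1)[0]; e=max(e,key=len)[:,0]
W=np.array([ray(info,*q,.0495)[:2] for q in e])
for k in range(6):
    s=np.linalg.lstsq(np.c_[2*W,np.ones(len(W))],(W**2).sum(1),rcond=None)[0]; r=np.sqrt(s[2]+s[:2]@s[:2]); q=abs(np.hypot(*(W-s[:2]).T)-r); W=W[q<max(.0015,np.percentile(q,85))]
print(s[:2],r,len(W))
T,rr,_=pose(); print("tool offs",(rr.as_matrix().T@(np.r_[s[:2],0]-T))[:2])
```

```text
[ 0.55002629 -0.22752272] 0.05483068095904825 224
tool offs [0.00197539 0.00322273]
```

```bash
python3 -m crank '[{"offset":[0.0017,0.0027,0.02],"rot":[0,0,0],"jaw":1},{"offset":[0,0,0.025],"rot":[0,0,0],"jaw":1},{"offset":[0,0,0.025],"rot":[0,0,0],"jaw":1},{"offset":[0,0,0.02],"rot":[0,0,0],"jaw":1},{"offset":[0,0,0.01],"rot":[0,0,0],"jaw":1},{"offset":[0,0,0],"rot":[0,0,0],"jaw":1},{"offset":[0,0,0],"rot":[0,0,0],"jaw":0},{"offset":[0,0,0],"rot":[0,0,0],"jaw":-0.2},{"offset":[0,0,0],"rot":[0,0,0],"jaw":-0.3},{"offset":[0,0,0],"rot":[0,0,0],"jaw":-0.4}]'
```

```text
time: 4.9
tcp_pos: [0.5489, -0.2284, 0.0648]
orientation: [1.103, 2.94, -0.0]
force: [-1.2, 0.7, -0.6]
width: 0.707
grip_force: 0.0
```

```bash
python3 -m crank '[{"offset":[0,0,0],"rot":[0,0,0],"jaw":-1},{"offset":[0,0,0],"rot":[0,0,0],"jaw":-1},{"offset":[0,0,0],"rot":[0,0,0],"jaw":-1},{"offset":[0,0,0],"rot":[0,0,0],"jaw":-1},{"offset":[0,0,0],"rot":[0,0,0],"jaw":-1},{"offset":[0,0,0],"rot":[0,0,0],"jaw":-1},{"offset":[0,0,0],"rot":[0,0,0],"jaw":-1},{"offset":[0,0,0],"rot":[0,0,0],"jaw":-1},{"offset":[0,0,0],"rot":[0,0,0],"jaw":-1},{"offset":[0,0,0],"rot":[0,0,0],"jaw":-1}]'
```

```text
time: 5.9
tcp_pos: [0.5486, -0.2281, 0.0639]
orientation: [1.104, 2.941, 0.0]
force: [0.4, 1.4, -0.5]
width: 0.343
grip_force: 30.0
```

```bash
python3 -m crank '[{"offset":[0,0,-0.003],"rot":[0,0,0],"jaw":-1},{"offset":[0,0,-0.005],"rot":[0,0,0],"jaw":-1},{"offset":[0,0,-0.01],"rot":[0,0,0],"jaw":-1},{"offset":[0,0,-0.02],"rot":[0,0,0],"jaw":-1},{"offset":[0,0,-0.03],"rot":[0,0,0],"jaw":-1},{"offset":[0,0,-0.035],"rot":[0,0,0],"jaw":-1},{"offset":[0,0,-0.035],"rot":[0,0,0],"jaw":-1},{"offset":[0,0,-0.03],"rot":[0,0,0],"jaw":-1},{"offset":[0,0,-0.02],"rot":[0,0,0],"jaw":-1},{"offset":[0,0,-0.01],"rot":[0,0,0],"jaw":-1}]'
python3 - <<'E'
from h import *
p,r,s=pose(); print(p,r.as_matrix().round(3),s["time"],s["force"],s["torque"],s["width"],s["grip_force"])
x2=p; t=np.array([.499,.2485,p[2]])-p; print("tool",r.as_matrix().T@t)
E
```

```text
time: 6.9
tcp_pos: [0.549, -0.2286, 0.2652]
orientation: [1.102, 2.937, -0.002]
force: [-0.1, -0.0, -3.8]
width: 0.345
grip_force: 30.0
[ 0.54904268 -0.22859629  0.26515279] [[-0.753  0.658  0.003]
 [ 0.658  0.753 -0.003]
 [-0.004  0.    -1.   ]] 6.9 [-0.07748064 -0.02040174 -3.8309274 ] [-0.00376459  0.01956786 -0.02292632] 0.3454654967495421 29.999260934637277
tool [ 0.35157277  0.32637379 -0.00137138]
```

```bash
python3 -m crank '[{"offset":[0.02,0.0173,0],"rot":[0,0,0],"jaw":-1},{"offset":[0.036,0.031,0],"rot":[0,0,0],"jaw":-1},{"offset":[0.036,0.031,0],"rot":[0,0,0],"jaw":-1},{"offset":[0.036,0.031,0],"rot":[0,0,0],"jaw":-1},{"offset":[0.036,0.031,0],"rot":[0,0,0],"jaw":-1},{"offset":[0.036,0.031,0],"rot":[0,0,0],"jaw":-1},{"offset":[0.036,0.031,0],"rot":[0,0,0],"jaw":-1},{"offset":[0.0343,0.0301,0],"rot":[0,0,0],"jaw":-1},{"offset":[0,0,0],"rot":[0,0,5],"jaw":-1},{"offset":[0,0,0],"rot":[0,0,7],"jaw":-1}]'; python3 -m crank '[{"offset":[0,0,0],"rot":[0,0,7],"jaw":-1},{"offset":[0,0,0],"rot":[0,0,7],"jaw":-1},{"offset":[0,0,0],"rot":[0,0,7],"jaw":-1},{"offset":[0,0,0],"rot":[0,0,7],"jaw":-1},{"offset":[0,0,0],"rot":[0,0,7],"jaw":-1},{"offset":[0,0,0],"rot":[0,0,7],"jaw":-1},{"offset":[0,0,0],"rot":[0,0,0],"jaw":-1},{"offset":[0,0,0],"rot":[0,0,0],"jaw":-1},{"offset":[0,0,0],"rot":[0,0,0],"jaw":-1},{"offset":[0,0,0],"rot":[0,0,0],"jaw":-1}]'
python3 - <<'E'
from h import *
info,p,d=save("w4","wrist"); np.savez("w4.npz",p=p,d=d,K=info["mtx"],x=info["xyz"],o=info["orientation"])
p,r,s=pose(); print(p,r.as_matrix().round(3),s["time"])
E
```

```text
time: 7.9
tcp_pos: [0.4973, 0.1273, 0.2615]
orientation: [-1.405, -2.809, 0.001]
force: [0.3, -0.7, -3.9]
width: 0.342
grip_force: 30.0
time: 8.9
tcp_pos: [0.4984, 0.1254, 0.2619]
orientation: [-2.317, -2.121, 0.0]
force: [0.8, -0.7, -4.5]
width: 0.347
grip_force: 30.0
[0.49843665 0.12544941 0.26187769] [[ 0.088  0.996 -0.   ]
 [ 0.996 -0.088 -0.   ]
 [-0.    -0.    -1.   ]] 8.95
```

View pics/w4.png

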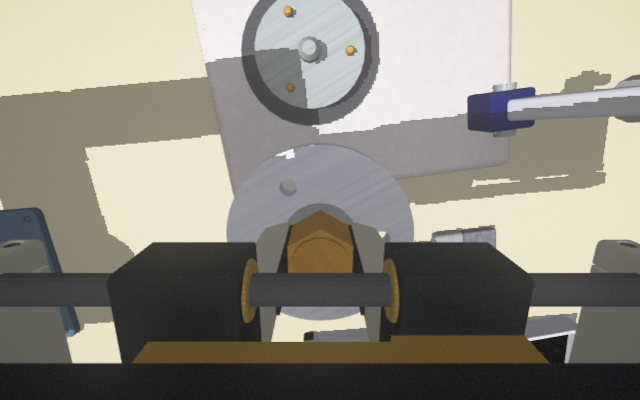

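The held platen's rim arc runs from pixel (228,230) over (320,145) to (413,230), with one hole at (288,187). The studs show at (288,11), (350,50) and (290,88). I'll measure both in this one picture.

Run:
```python
from studs import *
f=np.load("w4.npz"); info=dict(mtx=f["K"],xyz=f["x"],orientation=f["o"]); p=f["p"].astype(int); d=f["d"]
C=cloud(info,d); Z=C[...,2]; T=np.array([.4984,.1254,.2619])
m=np.zeros((400,640),bool); m[0:110,250:375]=1
n,l,st,ce=cv2.connectedComponentsWithStats((m&(p[...,0]-p[...,2]>40)).astype(np.uint8))
S=np.array([ray(info,*ce[i],.121)[:2] for i in range(1,n) if st[i,4]>15]); print(ce[1:].round(1),st[1:,4])
s=np.linalg.solve(np.c_[2*S,np.ones(3)],(S**2).sum(1)); c=s[:2]; t=S-c
print("seat",c,np.hypot(*t.T),np.degrees(np.arctan2(t[:,1],t[:,0]))%120)
zt=T[2]-.014; q=Z[150:235,235:405]; q=q[(q>.2)&(q<.27)]; print("disc z meas",np.median(q),"assumed",zt)
disc=(Z>.225)&(Z<.268); disc[236:]=0; disc[:,:222]=0; disc[:,420:]=0
E=[]
for u in range(240,402,2):
    v=np.where(disc[:,u])[0]
    if len(v): E.append((u,v[0]-.5))
for v in range(185,232,2):
    u=np.where(disc[v])[0]; E+= [(u[0]-.5,v),(u[-1]+.5,v)]
for z in (zt,np.median(q)):
    W=np.array([ray(info,*e,z)[:2] for e in E])
    for k in range(5):
        s=np.linalg.lstsq(np.c_[2*W,np.ones(len(W))],(W**2).sum(1),rcond=None)[0]; r=np.sqrt(s[2]+s[:2]@s[:2]); e=abs(np.hypot(*(W-s[:2]).T)-r); k=e<max(.001,np.percentile(e,92)); W=W[k]; E=[x for x,y in zip(E,k) if y]
    h=ray(info,288.5,187,z)[:2]-s[:2]
    print("platen",s[:2],r,len(W),"hole",np.hypot(*h),np.degrees(np.arctan2(h[1],h[0]))%120,"TCP diff",s[:2]-T[:2],"to go",c-s[:2])
```

```text
[[287.4  10.8]
 [349.5  49.7]
 [290.   87.1]] [77 65 52]
seat [0.4985087  0.24966306] [0.03576922 0.03576922 0.03576922] [115.51508567 115.07178963 115.69120745]
disc z meas 0.24803378039287247 assumed 0.2479
platen [0.49693734 0.1248014 ] 0.05455729030063542 129 hole 0.03486783577829591 114.80943203524821 TCP diff [-0.00146266 -0.0005986 ] to go [0.00157136 0.12486165]
platen [0.49694246 0.1248567 ] 0.05451421210053335 129 hole 0.03484030428619738 114.80943203524907 TCP diff [-0.00145754 -0.0005433 ] to go [0.00156624 0.12480636]
```

```bash
python3 -m crank '[{"offset":[0.02,-0.0014,0],"rot":[0,0,0],"jaw":-1},{"offset":[0.035,-0.003,0],"rot":[0,0,0],"jaw":-1},{"offset":[0.035,-0.003,0],"rot":[0,0,0],"jaw":-1},{"offset":[0.0344,-0.002,0],"rot":[0,0,-0.3],"jaw":-1},{"offset":[0,0,0.02],"rot":[0,0,0],"jaw":-1},{"offset":[0,0,0.025],"rot":[0,0,0],"jaw":-1},{"offset":[0,0,0.025],"rot":[0,0,0],"jaw":-1},{"offset":[0,0,0.018],"rot":[0,0,0],"jaw":-1},{"offset":[0,0,0],"rot":[0,0,0],"jaw":-1},{"offset":[0,0,0],"rot":[0,0,0],"jaw":-1}]'
python3 - <<'E'
from h import *
p,r,s=pose(); print(p,r.as_matrix().round(4),s["time"],s["force"])
E
```

```text
time: 9.95
tcp_pos: [0.5005, 0.2502, 0.1742]
orientation: [-2.313, -2.126, 0.0]
force: [0.7, -0.3, -4.0]
width: 0.34
grip_force: 30.0
[0.50045495 0.25022631 0.17420223] [[ 8.400e-02  9.965e-01 -2.000e-04]
 [ 9.965e-01 -8.400e-02 -1.000e-04]
 [-1.000e-04 -2.000e-04 -1.000e+00]] 9.95 [ 0.65093058 -0.27775809 -4.03936411]
```

```bash
python3 -m crank '[{"offset":[0,0,0.004],"rot":[0,0,0],"jaw":-1},{"offset":[0,0,0.004],"rot":[0,0,0],"jaw":-1},{"offset":[0,0,0.003],"rot":[0,0,0],"jaw":-1},{"offset":[0,0,0.002],"rot":[0,0,0],"jaw":-1},{"offset":[0,0,0.0015],"rot":[0,0,0],"jaw":-1},{"offset":[0,0,0.001],"rot":[0,0,0],"jaw":-1},{"offset":[0,0,0.001],"rot":[0,0,0],"jaw":-1},{"offset":[0,0,0.0005],"rot":[0,0,0],"jaw":-1},{"offset":[0,0,0],"rot":[0,0,0],"jaw":-1},{"offset":[0,0,0],"rot":[0,0,0],"jaw":-1}]'
```

```text
time: 10.95
tcp_pos: [0.5003, 0.2502, 0.157]
orientation: [2.313, 2.126, 0.0]
force: [0.1, -0.8, -4.1]
width: 0.343
grip_force: 30.0
```

```bash
python3 -m crank '[{"offset":[0,0,0.0005],"rot":[0,0,0],"jaw":-1},{"offset":[0,0,0.0005],"rot":[0,0,0],"jaw":-1},{"offset":[0,0,0.0005],"rot":[0,0,0],"jaw":-1},{"offset":[0,0,0.0005],"rot":[0,0,0],"jaw":-1},{"offset":[0,0,0.0004],"rot":[0,0,0],"jaw":-1},{"offset":[0,0,0.0004],"rot":[0,0,0],"jaw":-1},{"offset":[0,0,0.0004],"rot":[0,0,0],"jaw":-1},{"offset":[0,0,0.0003],"rot":[0,0,0],"jaw":-1},{"offset":[0,0,0],"rot":[0,0,0],"jaw":-1},{"offset":[0,0,0],"rot":[0,0,0],"jaw":-1}]'
```

```text
time: 11.95
tcp_pos: [0.5003, 0.2502, 0.1534]
orientation: [-2.313, -2.126, -0.0]
force: [-1.0, 0.4, -3.7]
width: 0.341
grip_force: 30.0
```

Nothing has touched yet, so the bore should be over the cylindrical part of the spigot. Down to the stud tips.

```bash
python3 -m crank '[{"offset":[0,0,0.0005],"rot":[0,0,0],"jaw":-1},{"offset":[0,0,0.0005],"rot":[0,0,0],"jaw":-1},{"offset":[0,0,0.0005],"rot":[0,0,0],"jaw":-1},{"offset":[0,0,0.0005],"rot":[0,0,0],"jaw":-1},{"offset":[0,0,0.0005],"rot":[0,0,0],"jaw":-1},{"offset":[0,0,0.0005],"rot":[0,0,0],"jaw":-1},{"offset":[0,0,0.0005],"rot":[0,0,0],"jaw":-1},{"offset":[0,0,0.0005],"rot":[0,0,0],"jaw":-1},{"offset":[0,0,0],"rot":[0,0,0],"jaw":-1},{"offset":[0,0,0],"rot":[0,0,0],"jaw":-1}]'
```

```text
time: 12.95
tcp_pos: [0.5003, 0.2502, 0.1494]
orientation: [-2.313, -2.126, 0.0]
force: [-0.7, 1.4, -3.6]
width: 0.344
grip_force: 30.0
```

```bash
python3 -m crank '[{"offset":[0,0,0.0004],"rot":[0,0,0],"jaw":-1},{"offset":[0,0,0.0004],"rot":[0,0,0],"jaw":-1},{"offset":[0,0,0.0004],"rot":[0,0,0],"jaw":-1},{"offset":[0,0,0.0003],"rot":[0,0,0],"jaw":-1},{"offset":[0,0,0.0003],"rot":[0,0,0],"jaw":-1},{"offset":[0,0,0.0003],"rot":[0,0,0],"jaw":-1},{"offset":[0,0,0.0003],"rot":[0,0,0],"jaw":-1},{"offset":[0,0,0],"rot":[0,0,0],"jaw":-1},{"offset":[0,0,0],"rot":[0,0,0],"jaw":-1},{"offset":[0,0,0],"rot":[0,0,0],"jaw":-1}]'
```

```text
time: 13.95
tcp_pos: [0.5003, 0.2502, 0.147]
orientation: [-2.313, -2.126, -0.0]
force: [-0.1, 1.6, -4.0]
width: 0.348
grip_force: 30.0
```

```bash
python3 -m crank '[{"offset":[0,0,0.0004],"rot":[0,0,0],"jaw":-1},{"offset":[0,0,0.0004],"rot":[0,0,0],"jaw":-1},{"offset":[0,0,0.0004],"rot":[0,0,0],"jaw":-1},{"offset":[0,0,0.0004],"rot":[0,0,0],"jaw":-1},{"offset":[0,0,0.0003],"rot":[0,0,0],"jaw":-1},{"offset":[0,0,0.0003],"rot":[0,0,0],"jaw":-1},{"offset":[0,0,0.0003],"rot":[0,0,0],"jaw":-1},{"offset":[0,0,0],"rot":[0,0,0],"jaw":-1},{"offset":[0,0,0],"rot":[0,0,0],"jaw":-1},{"offset":[0,0,0],"rot":[0,0,0],"jaw":-1}]'
```

```text
time: 14.95
tcp_pos: [0.5003, 0.2502, 0.1445]
orientation: [-2.313, -2.126, 0.0]
force: [-0.1, 2.3, -2.9]
width: 0.343
grip_force: 30.0
```

```bash
python3 -m crank '[{"offset":[0.0004,0,0.0003],"rot":[0,0,0],"jaw":-1},{"offset":[0,0,0.0003],"rot":[0,0,0],"jaw":-1},{"offset":[0,0,0.0003],"rot":[0,0,0],"jaw":-1},{"offset":[0,0,0.0003],"rot":[0,0,0],"jaw":-1},{"offset":[0,0,0.0003],"rot":[0,0,0],"jaw":-1},{"offset":[0,0,0.0003],"rot":[0,0,0],"jaw":-1},{"offset":[0,0,0.0002],"rot":[0,0,0],"jaw":-1},{"offset":[0,0,0],"rot":[0,0,0],"jaw":-1},{"offset":[0,0,0],"rot":[0,0,0],"jaw":-1},{"offset":[0,0,0],"rot":[0,0,0],"jaw":-1}]'
```

```text
time: 15.95
tcp_pos: [0.5003, 0.2506, 0.1426]
orientation: [2.313, 2.126, 0.0]
force: [-0.2, 0.1, -4.8]
width: 0.341
grip_force: 30.0
```

Lateral force is gone. Easing down in small steps to find the face.

```bash
python3 -m crank '[{"offset":[0,0,0.0002],"rot":[0,0,0],"jaw":-1},{"offset":[0,0,0.0002],"rot":[0,0,0],"jaw":-1},{"offset":[0,0,0.0002],"rot":[0,0,0],"jaw":-1},{"offset":[0,0,0.0002],"rot":[0,0,0],"jaw":-1},{"offset":[0,0,0.0002],"rot":[0,0,0],"jaw":-1},{"offset":[0,0,0.0002],"rot":[0,0,0],"jaw":-1},{"offset":[0,0,0],"rot":[0,0,0],"jaw":-1},{"offset":[0,0,0],"rot":[0,0,0],"jaw":-1},{"offset":[0,0,0],"rot":[0,0,0],"jaw":-1},{"offset":[0,0,0],"rot":[0,0,0],"jaw":-1}]'
```

```text
time: 16.95
tcp_pos: [0.5003, 0.2506, 0.1414]
orientation: [2.313, 2.126, 0.0]
force: [-0.9, 0.1, -2.9]
width: 0.343
grip_force: 30.0
```

```bash
python3 -m crank '[{"offset":[0,0,0.0002],"rot":[0,0,0],"jaw":-1},{"offset":[0,0,0.0002],"rot":[0,0,0],"jaw":-1},{"offset":[0,0,0.0002],"rot":[0,0,0],"jaw":-1},{"offset":[0,0,0.0001],"rot":[0,0,0],"jaw":-1},{"offset":[0,0,0],"rot":[0,0,0],"jaw":-1},{"offset":[0,0,0],"rot":[0,0,0],"jaw":-1},{"offset":[0,0,0],"rot":[0,0,0],"jaw":-1},{"offset":[0,0,0],"rot":[0,0,0],"jaw":-1},{"offset":[0,0,0],"rot":[0,0,0],"jaw":-1},{"offset":[0,0,0],"rot":[0,0,0],"jaw":-1}]'
```

```text
time: 17.95
tcp_pos: [0.5003, 0.2506, 0.1414]
orientation: [2.313, 2.126, 0.001]
force: [-3.3, -1.7, 5.6]
width: 0.342
grip_force: 30.0
```

It is firmly home: about 9 N, and the height agrees with the face. Releasing and rising straight up.

```bash
python3 -m crank '[{"offset":[0,0,-0.0003],"rot":[0,0,0],"jaw":-1},{"offset":[0,0,0],"rot":[0,0,0],"jaw":0.2},{"offset":[0,0,0],"rot":[0,0,0],"jaw":0.6},{"offset":[0,0,0],"rot":[0,0,0],"jaw":1},{"offset":[0,0,0],"rot":[0,0,0],"jaw":1},{"offset":[0,0,0],"rot":[0,0,0],"jaw":1},{"offset":[0,0,0],"rot":[0,0,0],"jaw":1},{"offset":[0,0,0],"rot":[0,0,0],"jaw":1},{"offset":[0,0,0],"rot":[0,0,0],"jaw":1},{"offset":[0,0,0],"rot":[0,0,0],"jaw":1}]'
```

```text
time: 18.95
tcp_pos: [0.5003, 0.2506, 0.141]
orientation: [2.313, 2.126, 0.0]
force: [-0.7, 0.2, 0.4]
width: 0.996
grip_force: 0.0
```

```bash
python3 -m crank '[{"offset":[0,0,-0.005],"rot":[0,0,0],"jaw":1},{"offset":[0,0,-0.02],"rot":[0,0,0],"jaw":1},{"offset":[0,0,-0.03],"rot":[0,0,0],"jaw":1},{"offset":[0,0,-0.03],"rot":[0,0,0],"jaw":1},{"offset":[0,0,-0.03],"rot":[0,0,0],"jaw":1},{"offset":[0,0,-0.02],"rot":[0,0,0],"jaw":1},{"offset":[0,0,0],"rot":[0,0,0],"jaw":1},{"offset":[0,0,0],"rot":[0,0,0],"jaw":1},{"offset":[0,0,0],"rot":[0,0,0],"jaw":1},{"offset":[0,0,0],"rot":[0,0,0],"jaw":1}]'
python3 - <<'E'
from h import *
info,p,d=save("w5","wrist"); C=cloud(info,d); Z=C[...,2]
m=np.zeros((400,640),bool); m[100:255,230:410]=1; m&=(abs(Z-.127)<.006)&(p.min(-1)>60)
X=C[m]; A=np.c_[X[:,:2]-X[:,:2].mean(0),np.ones(len(X))]; print(len(X),np.linalg.lstsq(A,X[:,2],rcond=None)[0],X.mean(0))
E
```

```text
time: 19.95
tcp_pos: [0.4996, 0.2504, 0.2743]
orientation: [-2.312, -2.125, 0.004]
force: [0.2, -0.6, -0.9]
width: 1.0
grip_force: 0.0
7903 [ 6.80334974e-04 -5.21523230e-05  1.27435310e-01] [0.49881896 0.25183776 0.12743531]
```

View pics/w5.png

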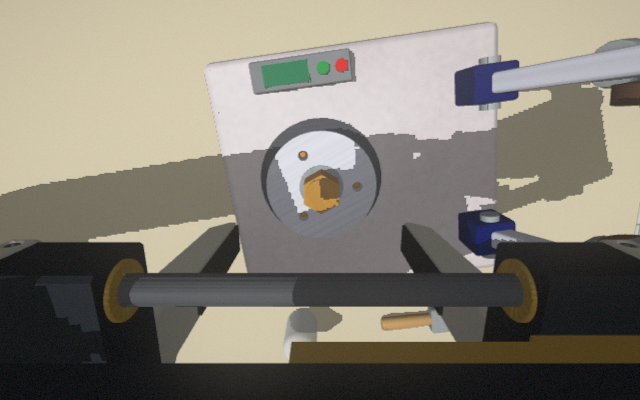

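The platen is centred at pixel (321,187), with the brass stud tips showing in its three holes at (303,155), (357,186) and (304,216). Its top face measures z = 0.1274 m (0.127 expected) and is level to within 0.001 rad.

```bash
python3 -c "
from plant import env
print(env.sign_off())"
```

```text
the job is handed in; nothing more can be done
None
```

The platen sits fully home and flat on the turntable with all three studs in their holes; I lined it up with the studs by camera, so it needed no turning under pressure, contact stayed around 10 N, and I handed the job in at about 20 s.

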